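# Release one blue-banded carton from its roller lane

## Task

Let just one of the blue-banded cartons out of its roller lane: with a fingertip press the yellow paddle of that lane's rocking lever right down, and keep it down until the front carton has rolled out under the lifted gate and come to rest against the end stop. Then let the lever up again, so that the gate is shut and the next cartons move up behind it. Press only the paddle: do not touch or lift any carton or the gate, and leave the other lane and everything else on the bench as it is.

Things in the scene. Friction and masses are not known exactly. Their poses are not given: they have to be found in the camera images.
- lane_blue: fixed roller lane with the three BLUE-banded cartons: aluminium rails, steel rollers, 420 mm long (x), 150 mm wide. Origin: on the bench under its middle; x points level up the lane, away from the robot. It slopes 6 degrees down towards -x to an end stop (face at x = -210 mm). A lever rocks on a shaft held by two grey uprights, 173 mm above the bench at x = -21 mm.
- lever_blue (a joint): rocking release lever of the blue lane, rad: 0 at rest (gate shut), 0.33 = paddle fully down. Pressing first sets a sprung rubber foot on the second carton, holding back the queue; from about 0.25 on the red gate at the near end is clear and the front carton rolls out by itself in about a second. It springs back to 0 when let go, and the queue then rolls up to the gate.
- paddle_blue (a point): middle of the top of the blue lane's ribbed yellow paddle, at the lever's far end: 62 mm along the lane by 46 mm, nearly level, 209 mm above the bench at rest: the place to press. It goes down about 43 mm, almost straight, to a firm stop; about 2 N at first, 5 N near the bottom. The point moves with the lever.
- gatelip_blue (a point): middle of the lower lip of the red gate blade at the near end of the blue lane's lever, 64 mm wide, 60 mm high, 4 mm thick; at rest it hangs 20 mm below the top of the front carton, just in front of it; it rises with the lever. Not to be touched.
- lane_green: the other lane, of the same make and size, with the three GREEN-banded cartons; origin and axes as for the blue lane. Which lane stands left and which right varies.
- lever_green (a joint): release lever of the green lane, rad, as lever_blue; to be left alone.
- blue1: the front carton in the blue lane at the start: brown cardboard, 90 mm along the lane (x), 70 mm wide, 55 mm high, about 0.26 kg, with two blue bands round it, tilted 6 degrees on the rollers; origin at the centre of its underside. In its lane's frame it starts at x = -44 mm (against the gate); resting on the end stop it is at x = -165 mm.
- blue2: the second carton in the blue lane at the start: brown cardboard, 90 mm along the lane (x), 70 mm wide, 55 mm high, about 0.26 kg, with two blue bands round it, tilted 6 degrees on the rollers; origin at the centre of its underside. In its lane's frame it starts at x = 46 mm; moved up one place it is 90 mm nearer the gate.
- blue3: the third carton in the blue lane at the start: brown cardboard, 90 mm along the lane (x), 70 mm wide, 55 mm high, about 0.26 kg, with two blue bands round it, tilted 6 degrees on the rollers; origin at the centre of its underside. In its lane's frame it starts at x = 135 mm; moved up one place it is 90 mm nearer the gate.
- green1: the front carton in the green lane at the start: brown cardboard, 90 mm along the lane (x), 70 mm wide, 55 mm high, about 0.26 kg, with two green bands round it, tilted 6 degrees on the rollers; origin at the centre of its underside. In its lane's frame it starts at x = -44 mm (against the gate); resting on the end stop it is at x = -165 mm.
- green2: the second carton in the green lane at the start: brown cardboard, 90 mm along the lane (x), 70 mm wide, 55 mm high, about 0.26 kg, with two green bands round it, tilted 6 degrees on the rollers; origin at the centre of its underside. In its lane's frame it starts at x = 46 mm; moved up one place it is 90 mm nearer the gate.
- green3: the third carton in the green lane at the start: brown cardboard, 90 mm along the lane (x), 70 mm wide, 55 mm high, about 0.26 kg, with two green bands round it, tilted 6 degrees on the rollers; origin at the centre of its underside. In its lane's frame it starts at x = 135 mm; moved up one place it is 90 mm nearer the gate.
- oil_filter: bystander: white spin-on oil filter, 66 mm across, 80 mm high, standing between the lanes; origin at its foot.
- tape_roll: bystander: roll of brown packing tape, 100 mm across, 48 mm high, lying flat; origin at its foot.
- spray_can: bystander: spray can with red cap, 60 mm across, 155 mm high; origin at its foot.
- mug: bystander: white mug, 80 mm across, 92 mm high; origin at its foot.
- wrench: bystander: steel wrench, 170 mm long, lying flat.
- box_knife: bystander: orange box knife, 130 mm long, lying flat.
Things that resemble listed ones, but are neither listed nor needed, are in the scene too. What is shaped like the blue1 but pink is not meant.

How it is judged:
By the outcome, as a careful person would: the job done as asked, in the order asked, and still so for the second after the job is handed in, with the robot touching nothing.
It also fails if it takes over 32 s, if anything falls off the work surface, if the arm or the gripper's body presses on something with over 40 N, if the wrist force passes 120 N, or if a joint passes its speed limit or range.

## Robot

A 6-joint arm with a two-finger parallel gripper is mounted at the origin on the work surface. World frame = base frame: x ahead of the robot, y to its left, z up, the work surface at z = 0. Lengths are in mm, angles in rad, forces in N, time in s.
With the tool pointing down it reaches from about 275 to 850 mm from the base axis. Payload 5.2 kg.
Tool frame: the origin (TCP) lies on the mounting face of the last link; the fingertips stand 173 mm ahead of it and the grasp point (between the pads) lies 155 mm ahead of it (r.grasp_offset is the distance from the TCP to the grasp point, in mm); z points along the fingers, y is the line along which they close (so a half turn about z gives the same grasp; the last joint's range is limited). The gripper opens to 85 mm and grips with 20 to 120 N. Pads are 22 mm wide; open, the fingers measure 114 mm over their backs; the gripper's body (76 mm by 85 mm) begins 54 mm behind the grasp point. The pads swing forward as they close: fully open they stand 13 mm farther back than shut.
Start: joints at [-1.436, 0.259, 1.535, -0, 1.348, -0.203], TCP at [182.298, -518.916, 404.71] pointing down, gripper open.
Joint ranges: [-3.14, 3.14], [-0.91, 2.08], [0.19, 2.58], [-1.22, 4.36], [0.22, 2.71], [-3.12, 3.12]. Speed limits (rad/s): [2.57, 2.57, 3.14, 3.14, 3.14, 3.14].

## Interface

Orientations are given as a unit quaternion [w, x, y, z].
In Python, from cell import r gives the robot as it stands.
- The arm moves only by the tool apply_moves, never from a script. Its argument "commands" is a list of rows, each a list of 5 numbers: the gripper command: -1 is fully open, 1 is shut, values between are in proportion, then the shift along the tool's x, y, z in mm, then the turn about the tool's z in degrees. A call has exactly 5 rows; each row is the pose to reach, as a shift and turn from the pose commanded when the call began, along the tool's axes at that moment; what a row does not reach only later rows make up. A row lasts 1/12 s, in which the tool goes at most 41.7 mm and 7.16 degrees, less where a joint would pass 70% of its speed; a pose out of reach is approached as far as the arm can. A call with a gripper value outside its range is refused whole. The fingers move at their own pace and stop on an object; the grip force is fixed at half the most. Time passes only in rows, so rows that repeat a pose let the fingers close, or fill a call up. It gives the time, the measured TCP pose, the force, the opening and the grip force at its end, in the units of the state.
- r.get_state(): the state, without advancing time (a new reading comes with each control period).
- r.snapshot(name): name is "scene" or "top" or "wrist"; returns a dict with "frame" (384x512x3 uint8, red, green, blue), "fx", "fy", "cx", "cy" (pixels), "T" (4x4, takes a point from camera to world coordinates). Camera axes: x right, y down, z forward; pixel columns grow to the right and rows downward; lengths in mm; the calibration is good to about 2 mm. A picture is of the moment at which its call begins. There is no depth.
- r.job_done(): hands the job in; it is judged then, once.
The state is a dict: "clock": time; "joints": joint angles; "joint_velocities": joint speeds; "joint_torque": joint torques, N m; "tool_pos": TCP position; "tcp_rot": TCP orientation; "contact_force": force on the tool from outside, world axes, zero at the start; "moment": the same for the moment, N m; "opening": finger opening in mm; "grip_force": force on a finger pad.
Only numpy, scipy, OpenCV 4.12 (cv2) and the standard library are available. Lean on these libraries where they do the work, as an engineer would, in place of code of your own. Each camera call takes 0.05 s, during which the arm holds its last target. There are 200 camera calls.

## Working session

There is one attempt and no reset: what is moved stays moved. The work goes in short steps, Python scripts to look and compute and a tool call to move; the robot and the scene stay as the last step left them, time stands still between calls to the robot, and variables do not carry over. Pictures are saved under pics/ and viewed, at most 10 in all, crops included, and the job is handed in when it is done.

Besides the shell and the picture viewer there is one more tool, called after "Call:" as name(argument=value, ...), one argument or row to a line, values as JSON. apply_moves: Moves the arm, as the interface text tells. Its arguments: {"type":"object","properties":{"commands":{"type":"array"}},"required":["commands"]}

```bash
mkdir -p pics
cat > h.py <<'E'
import numpy as np, cv2
from cell import r
def snap(n,f):
    s=r.snapshot(n); cv2.imwrite(f,cv2.cvtColor(s["frame"],cv2.COLOR_RGB2BGR)); return s
def at(s,u,v,z):
    T=np.array(s["T"]); d=T[:3,:3]@[(u-s["cx"])/s["fx"],(v-s["cy"])/s["fy"],1]; o=T[:3,3]
    return o+d*(z-o[2])/d[2]
E
python3 - <<'E'
from h import *
import pickle
for n in("top","scene"):
    s=snap(n,f"pics/{n}0.png"); pickle.dump(s,open(n+".pkl","wb")); print(np.round(s["T"],3),s["fx"])
st=r.get_state(); print(st["tool_pos"],st["tcp_rot"],st["clock"],st["opening"])
E
```

```text
[[ 2.700000e-02 -9.970000e-01  6.800000e-02  3.726510e+02]
 [-1.000000e+00 -2.600000e-02  9.000000e-03 -1.556000e+01]
 [-7.000000e-03 -6.800000e-02 -9.980000e-01  1.294534e+03]
 [ 0.000000e+00  0.000000e+00  0.000000e+00  1.000000e+00]] 395.43662598375874
[[-6.940000e-01  4.400000e-01 -5.700000e-01  1.253729e+03]
 [ 7.200000e-01  4.320000e-01 -5.430000e-01  7.484530e+02]
 [ 7.000000e-03 -7.870000e-01 -6.170000e-01  9.988700e+02]
 [ 0.000000e+00  0.000000e+00  0.000000e+00  1.000000e+00]] 431.86474960852775
[ 182.26543911 -518.72286332  403.94972482] [-8.29299291e-04  9.85768200e-01  1.68108203e-01  2.76091203e-05] 0.1 85.27422768662906
```

View pics/top0.png

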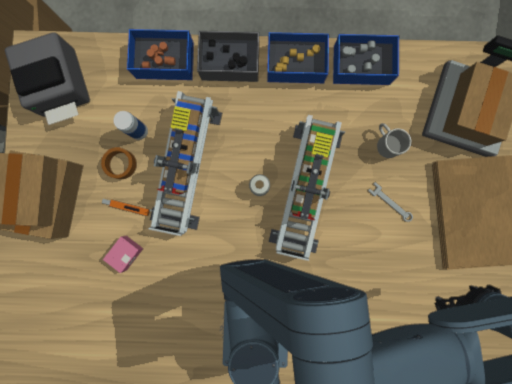

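View pics/scene0.png

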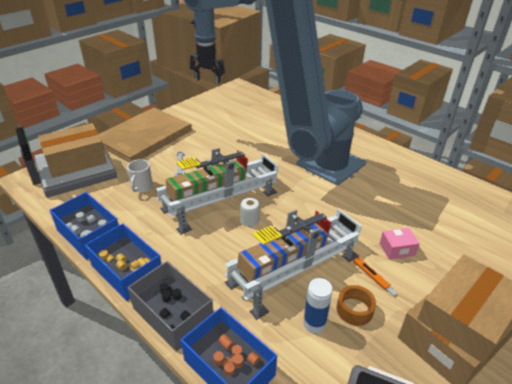

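The top view shows the blue lane on the left, with its yellow paddle near pixel (181,119). In the scene view that paddle is near (267,236). I'll segment the yellow and triangulate it.

Run:
```python
from h import *
import pickle
from scipy.spatial.transform import Rotation as R
P={}
for n,(x0,x1,y0,y1) in dict(top=(165,198,98,140),scene=(245,290,220,250)).items():
    s=pickle.load(open(n+".pkl","rb")); h=cv2.cvtColor(s["frame"],cv2.COLOR_RGB2HSV)
    m=cv2.inRange(h,(24,150,120),(34,255,255)); k=np.zeros_like(m); k[y0:y1,x0:x1]=m[y0:y1,x0:x1]
    k=cv2.morphologyEx(k,cv2.MORPH_CLOSE,np.ones((3,3)))
    pts=cv2.findNonZero(k); rc=cv2.minAreaRect(pts); print(n,len(pts),rc,pts.reshape(-1,2).mean(0))
    P[n]=(s,rc[0],cv2.boxPoints(rc))
s,c,b=P["top"]; print("top->",at(s,*c,209)); B=np.array([at(s,*p,209)[:2] for p in b]); print(B)
s2,c2,_=P["scene"]; print("scene->",at(s2,*c2,209))
# lane axis from rail ends, by roller region near end & far end pixels (rough)
a=at(s,195,97,135);e=at(s,168,229,95);print("lane yaw deg",np.degrees(np.arctan2((a-e)[1],(a-e)[0])),a,e)
st=r.get_state();M=R.from_quat(np.roll(st["tcp_rot"],-1)).as_matrix();print(M.round(3))
c=at(s,*c,209); print("shift in tool axes tip to paddle top",M.T@(np.r_[c[:2],209+173]-st["tool_pos"]))
cv2.imwrite("pics/z.png",cv2.resize(cv2.cvtColor(s["frame"][85:245,130:240],cv2.COLOR_RGB2BGR),None,fx=3.7,fy=3.7,interpolation=cv2.INTER_CUBIC))
```

```text
top 348 ((180.1923065185547, 118.53846740722656), (16.669872283935547, 21.376659393310547), 11.309932708740234) [180.26149425 118.23275862]
scene 299 ((266.7930908203125, 234.48275756835938), (14.484235763549805, 25.254566192626953), 68.19859313964844) [266.84949833 234.41137124]
top-> [636.55778435 225.41603412 209.        ]
[[610.86016168 253.03872655]
 [670.4688101  243.82133086]
 [662.32494722 197.71861486]
 [602.79692099 207.09227304]]
scene-> [640.89568568 226.72646931 209.        ]
lane yaw deg -10.53251796840522 [720.94213527 200.17469714 135.        ] [324.61548009 273.86218544  95.        ]
[[ 0.943  0.331 -0.   ]
 [ 0.331 -0.943  0.002]
 [ 0.    -0.002 -1.   ]]
shift in tool axes tip to paddle top [ 675.23908566 -551.47612388   23.0713252 ]
```

View pics/z.png

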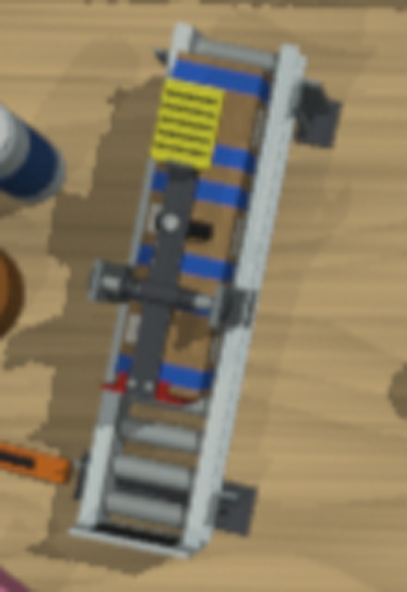

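Two views agree on the paddle: centre about (638, 226, 209), lane yaw about -9.5°. I'll raise the arm with the gripper shut and travel across.

Call:
apply_moves(
  commands=[
    [1,0,0,-40,0],
    [1,20,-16,-70,0],
    [1,50,-40,-80,0],
    [1,81,-66,-80,0],
    [1,112,-91,-80,0],
  ],
)

```text
clock: 0.52
tool_pos: [258.1, -394.8, 485.3]
tcp_rot: [0.001, 0.986, 0.167, 0.0]
contact_force: [0.9, 0.1, 0.4]
opening: 25.4
grip_force: 0.0
```

Call:
apply_moves(
  commands=[
    [1,31,-25,0,0],
    [1,62,-50,0,0],
    [1,93,-76,0,0],
    [1,124,-101,0,0],
    [1,155,-126,0,0],
  ],
)

```text
clock: 0.93
tool_pos: [362.7, -223.7, 484.5]
tcp_rot: [-0.0, 0.986, 0.168, -0.0]
contact_force: [1.1, -0.9, -0.2]
opening: -0.1
grip_force: 0.0
```

Call:
apply_moves(
  commands=[
    [1,31,-25,0,0],
    [1,62,-50,0,0],
    [1,93,-76,0,0],
    [1,124,-101,0,0],
    [1,155,-126,0,0],
  ],
)

```text
clock: 1.35
tool_pos: [467.2, -53.3, 484.5]
tcp_rot: [-0.0, 0.986, 0.168, -0.0]
contact_force: [0.0, -0.9, 0.0]
opening: 0.1
grip_force: 0.0
```

Call:
apply_moves(
  commands=[
    [1,31,-25,0,0],
    [1,62,-50,0,0],
    [1,93,-76,0,0],
    [1,124,-101,0,0],
    [1,155,-126,0,0],
  ],
)

```text
clock: 1.77
tool_pos: [571.8, 116.9, 484.2]
tcp_rot: [-0.0, 0.986, 0.168, -0.0]
contact_force: [1.0, -0.7, 0.8]
opening: -0.3
grip_force: 0.0
```

```bash
cat > d.py <<'E'
from h import *
from scipy.spatial.transform import Rotation as R
st=r.get_state();M=R.from_quat(np.roll(st["tcp_rot"],-1)).as_matrix();print(M.round(3))
print(st["tool_pos"],st["clock"],st["contact_force"],st["opening"])
print("shift",M.T@(np.r_[638,226,209+173]-st["tool_pos"]))
E
python3 d.py
```

```text
[[ 0.943  0.332 -0.001]
 [ 0.332 -0.943 -0.   ]
 [-0.001 -0.    -1.   ]]
[571.80122266 116.93509634 484.22636995] 1.7667 [ 1.02973415 -0.73616886  0.78160351] -0.27884394497942977
shift [ 98.71980355 -80.90399005 102.15971234]
```

Call:
apply_moves(
  commands=[
    [1,31,-25,0,6],
    [1,62,-50,0,12],
    [1,90,-73,15,18],
    [1,99,-81,45,24],
    [1,99,-81,75,29],
  ],
)

```text
clock: 2.18
tool_pos: [638.9, 227.5, 408.4]
tcp_rot: [-0.001, 0.996, -0.085, 0.001]
contact_force: [-0.3, -0.2, -1.3]
opening: -0.1
grip_force: 0.0
```

```bash
python3 d.py
python3 - <<'E'
from h import *
a=snap("scene","pics/s1.png"); w=snap("wrist","pics/w1.png")
f=[cv2.resize(cv2.cvtColor(a["frame"][130:310,180:390],cv2.COLOR_RGB2BGR),(448,384)),cv2.resize(cv2.cvtColor(w["frame"],cv2.COLOR_RGB2BGR),(352,384))]
cv2.imwrite("pics/c1.png",np.hstack(f))
E
```

```text
[[ 0.986 -0.169  0.002]
 [-0.169 -0.986  0.001]
 [ 0.002 -0.002 -1.   ]]
[638.86944501 227.47407962 408.40654956] 2.1833 [-0.3370624  -0.22697761 -1.27055758] -0.1309257715901211
shift [-0.65477152  1.64793497 26.40246749]
```

View pics/c1.png

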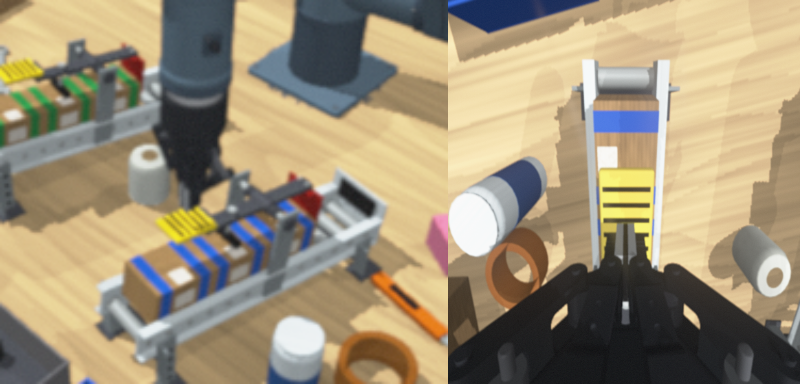

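The fingertips are centred over the paddle, about 26 mm above it. Now I'll press.

Call:
apply_moves(
  commands=[
    [1,0,1,14,0],
    [1,0,1,26,0],
    [1,0,1,38,0],
    [1,0,1,50,0],
    [1,0,1,60,0],
  ],
)

```text
clock: 2.7
tool_pos: [638.8, 222.4, 351.1]
tcp_rot: [-0.0, 0.996, -0.084, 0.003]
contact_force: [5.7, -1.5, 5.0]
opening: 0.1
grip_force: 2.7
```

Call:
apply_moves(
  commands=[
    [1,0,0,3,0],
    [1,0,0,5,0],
    [1,0,0,7,0],
    [1,0,0,8,0],
    [1,0,0,8,0],
  ],
)

```text
clock: 3.12
tool_pos: [638.3, 222.6, 342.5]
tcp_rot: [0.0, 0.996, -0.084, 0.001]
contact_force: [5.7, -2.3, 4.6]
opening: -0.0
grip_force: 2.8
```

```bash
cat > c.py <<'E'
from h import *
import sys
n=sys.argv[1]
a=r.snapshot("scene"); w=r.snapshot("wrist"); st=r.get_state(); print(st["tool_pos"],st["contact_force"],st["clock"])
f=[cv2.resize(cv2.cvtColor(a["frame"][130:310,180:390],cv2.COLOR_RGB2BGR),(448,384)),cv2.resize(cv2.cvtColor(w["frame"],cv2.COLOR_RGB2BGR),(352,384))]
cv2.imwrite(f"pics/{n}.png",np.hstack(f))
E
python3 c.py c2
```

```text
[638.29193429 222.58916938 342.72423317] [ 5.19114411 -2.71480332  4.5114679 ] 3.2167
```

View pics/c2.png

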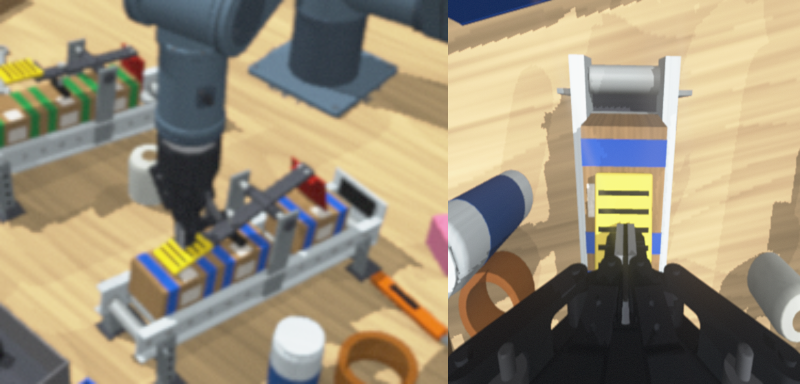

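The gate is lifted and the front carton is rolling out with the paddle nearly down. I'll press on to the stop and hold.

Call:
apply_moves(
  commands=[
    [1,0,0,2,0],
    [1,0,0,4,0],
    [1,0,0,5,0],
    [1,0,0,5,0],
    [1,0,0,5,0],
  ],
)

```text
clock: 3.63
tool_pos: [638.0, 222.6, 341.0]
tcp_rot: [-0.0, 0.996, -0.084, 0.003]
contact_force: [-1.5, -3.6, 17.7]
opening: -0.1
grip_force: 8.8
```

Call:
apply_moves(
  commands=[
    [1,0,0,0,0],
    [1,0,0,0,0],
    [1,0,0,0,0],
    [1,0,0,0,0],
    [1,0,0,0,0],
  ],
)

```text
clock: 4.05
tool_pos: [638.0, 222.6, 340.9]
tcp_rot: [-0.0, 0.996, -0.084, 0.003]
contact_force: [0.2, -4.1, 17.5]
opening: -0.0
grip_force: 8.8
```

Call:
apply_moves(
  commands=[
    [1,0,0,0,0],
    [1,0,0,0,0],
    [1,0,0,0,0],
    [1,0,0,0,0],
    [1,0,0,0,0],
  ],
)

```text
clock: 4.47
tool_pos: [638.0, 222.6, 341.0]
tcp_rot: [-0.0, 0.996, -0.084, 0.003]
contact_force: [0.4, -3.0, 18.1]
opening: -0.2
grip_force: 8.8
```

```bash
python3 c.py c3
```

```text
[638.01220621 222.5943029  340.97010584] [-1.0863802  -3.99815565 17.42125933] 4.5667
```

View pics/c3.png

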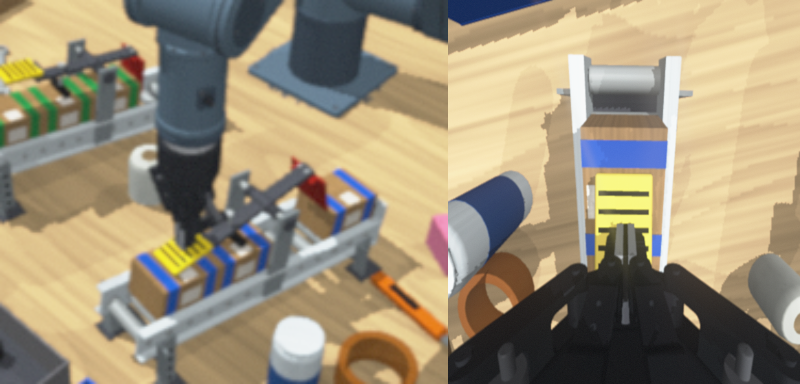

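The front carton is at the end stop, near (340,200), the queue is held, and the paddle is on its stop. I'll hold a moment longer, then release.

Call:
apply_moves(
  commands=[
    [1,0,0,0,0],
    [1,0,0,0,0],
    [1,0,0,0,0],
    [1,0,0,0,0],
    [1,0,0,0,0],
  ],
)

```text
clock: 4.98
tool_pos: [638.0, 222.6, 340.9]
tcp_rot: [-0.0, 0.996, -0.084, 0.003]
contact_force: [-0.9, -3.0, 18.9]
opening: 0.3
grip_force: 8.8
```

```bash
python3 c.py c4; python3 -c "
import cv2,numpy as np
a,b=[cv2.imread(f'pics/{n}.png')[:,:448] for n in('c3','c4')]
print(cv2.absdiff(a,b)[150:260,290:390].max())"
```

```text
[638.00177771 222.61664801 340.95128769] [-0.36648131 -3.61603556 17.32596675] 5.0833
9
```

Call:
apply_moves(
  commands=[
    [1,0,0,-15,0],
    [1,0,0,-30,0],
    [1,0,0,-45,0],
    [1,0,0,-60,0],
    [1,0,0,-80,0],
  ],
)

```text
clock: 5.5
tool_pos: [636.5, 223.3, 415.4]
tcp_rot: [0.0, 0.996, -0.084, -0.003]
contact_force: [0.4, 0.3, -0.0]
opening: -0.1
grip_force: 0.0
```

Call:
apply_moves(
  commands=[
    [1,0,0,-30,0],
    [1,0,0,-60,0],
    [1,0,0,-80,0],
    [1,0,0,-80,0],
    [1,0,0,-80,0],
  ],
)

```text
clock: 5.92
tool_pos: [637.1, 223.3, 497.5]
tcp_rot: [-0.0, 0.996, -0.084, -0.0]
contact_force: [0.2, 0.6, -0.3]
opening: -0.3
grip_force: 0.0
```

Call:
apply_moves(
  commands=[
    [1,0,0,0,0],
    [1,0,0,0,0],
    [1,0,0,0,0],
    [1,0,0,0,0],
    [1,0,0,0,0],
  ],
)

```text
clock: 6.33
tool_pos: [637.7, 223.1, 495.8]
tcp_rot: [0.0, 0.996, -0.084, -0.001]
contact_force: [-0.9, -0.1, 0.1]
opening: -0.1
grip_force: 0.0
```

Call:
apply_moves(
  commands=[
    [1,0,0,0,0],
    [1,0,0,0,0],
    [1,0,0,0,0],
    [1,0,0,0,0],
    [1,0,0,0,0],
  ],
)

```text
clock: 6.75
tool_pos: [637.6, 223.0, 496.8]
tcp_rot: [-0.0, 0.996, -0.084, 0.0]
contact_force: [-0.4, 0.3, 0.3]
opening: 0.0
grip_force: 0.0
```

Call:
apply_moves(
  commands=[
    [1,0,0,0,0],
    [1,0,0,0,0],
    [1,0,0,0,0],
    [1,0,0,0,0],
    [1,0,0,0,0],
  ],
)

```text
clock: 7.17
tool_pos: [637.6, 223.1, 496.7]
tcp_rot: [-0.0, 0.996, -0.084, 0.0]
contact_force: [0.1, 0.1, 0.8]
opening: -0.3
grip_force: 0.0
```

Call:
apply_moves(
  commands=[
    [1,0,0,0,0],
    [1,0,0,0,0],
    [1,0,0,0,0],
    [1,0,0,0,0],
    [1,0,0,0,0],
  ],
)

```text
clock: 7.58
tool_pos: [637.7, 223.0, 496.7]
tcp_rot: [-0.0, 0.996, -0.084, -0.0]
contact_force: [-0.2, -0.3, -0.1]
opening: -0.0
grip_force: 0.0
```

```bash
python3 c.py c5
```

```text
[637.66576636 223.06148131 496.67777012] [ 0.25763022 -0.27235414  0.55373356] 7.6833
```

View pics/c5.png

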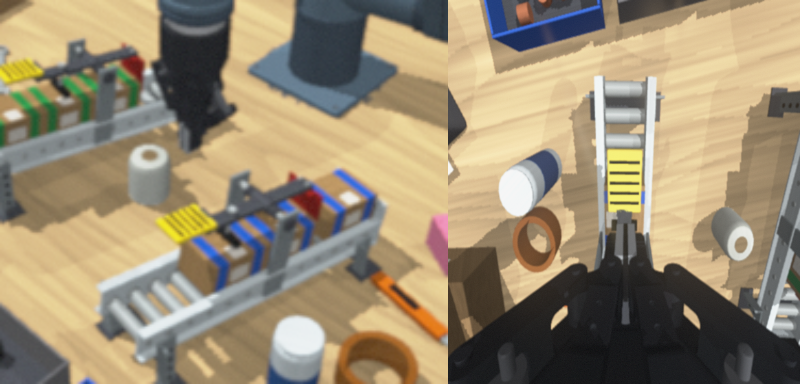

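The carton is out at the stop, the gate is shut, and the queue has moved up one place (third carton near (215,262)). The arm is clear, so I'll hand in.

```bash
python3 -c "
from cell import r
print(r.job_done())"
```

```text
the job is handed in; nothing more can be done
None
```

Job handed in at about 7.7 s: one blue-banded carton was let out and rests on the end stop, the gate is shut again, the other two have moved up behind it, and the green lane was not touched.

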